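Release a returned air adaptor from the test coupler

ROBOT

A 6-joint arm with a two-finger parallel gripper is mounted at the origin on the work surface. World frame = base frame: x ahead of the robot, y to its left, z up, the work surface at z = 0. Lengths are in m, angles in degrees, forces in N, time in s.
With the tool pointing down it reaches from about 0.325 to 0.9 m from the base axis. Payload 6.1 kg.
Tool frame: the origin (TCP) lies on the centre line of the jaws, within the pads' length; the fingertips stand 19 mm ahead of it and the grasp point (between the pads) is the TCP; z points along the fingers, y is the line along which they close (so a half turn about z gives the same grasp; the last joint's range is limited). The gripper opens to 85 mm and grips with 20 to 120 N. Pads are 22 mm wide; open, the fingers measure 114 mm over their backs; the gripper's body (76 mm by 85 mm) begins 54 mm behind the grasp point. The pads swing forward as they close: fully open they stand 13 mm farther back than shut.
Start: joints at [64.739, 12.628, 87.462, -0, 79.91, -7.225], TCP at [0.194, 0.594, 0.25] pointing down, gripper open.
Joint ranges: [-170.65, 170.65], [-52.31, 119.04], [5.05, 147.46], [-71.25, 251.25], [11.57, 151.72], [-153.62, 153.62]. Speed limits (degrees/s): [147.25, 147.25, 172.46, 180, 180, 180].

INTERFACE

Orientations are given as a 3x3 rotation matrix whose columns are the frame's x, y, z axes.
In Python, from cell import r, imaging gives the robot as it stands. The module is installed in compiled form; this text tells all that it offers.
- The arm moves only by the tool move_arm, never from a script. Its argument "moves" is a list of rows, each an object with "delta_pos": the shift along the tool's x, y, z in m, a list of three; "delta_rot": the turn, a rotation vector about the tool's x, y, z in degrees, a list of three; "claw": the closure, from 0 (fully open) to 1 (shut). A call has exactly 10 rows; each row is the pose to reach, as a shift and turn from the pose commanded when the call began, along the tool's axes at that moment; what a row does not reach only later rows make up. A row lasts 1/12 s, in which the tool goes at most 41.7 mm and 7.16 degrees, less where a joint would pass 70% of its speed; a pose out of reach is approached as far as the arm can. A call with a gripper value outside its range is refused whole. The fingers move at their own pace and stop on an object; the grip force is fixed at half the most. Time passes only in rows, so rows that repeat a pose let the fingers close, or fill a call up. It gives the time, the measured TCP pose, the force, the opening and the grip force at its end, in the units of the state.
- r.observe(): the state, without advancing time (a new reading comes with each control period).
- imaging.read_camera(name): name is "scene" or "top" or "wrist"; returns the picture (420x560x3 uint8, red, green, blue); there is no depth.
- imaging.calibration(name): a dict with "camera_matrix" (3x3 intrinsics, pixels), "k1" (the pictures are not rectified: a ray, as slopes to the right and down, at radius r is drawn at 1 + k1 r^2 times it, then the intrinsics apply), "eye" and "rotation" of the camera in the world; the wrist camera has in their place "tool_from_camera" (4x4, takes a point from camera to tool coordinates, whose origin is the TCP and whose axes are the flange's). Camera axes: x right, y down, z forward; pixel columns grow to the right and rows downward; lengths in m; the calibration is good to about 2 mm. A picture is of the moment at which its call begins: read the wrist's pose just before it. calibration takes no time and is no camera call.
- r.hand_in(): hands the job in; it is judged then, once.
The state is a dict: "time": time; "qpos": joint angles; "dq": joint speeds; "effort": joint torques, N m; "ee_pos": TCP position; "eef_rot": TCP orientation; "ft_force": force on the tool from outside, world axes, zero at the start; "torque": the same for the moment, N m; "finger_gap": finger opening in m; "finger_force": force on a finger pad.
Only numpy, scipy, OpenCV 4.12 (cv2) and the standard library are available. Lean on these libraries where they do the work, as an engineer would, in place of code of your own. Each camera call takes 0.05 s, during which the arm holds its last target. There are 200 camera calls.

TASK

A returned air-line adaptor (brass, with an orange cap) is still locked in the tilted coupler of the blue test stand. Pull the coupler's black spring collar back against its spring, turn it anticlockwise (seen from its open end), feel for the release notch somewhere among the green dots and leave it dropped home there, so that it stays unlocked; then draw the adaptor out, set it down in the red tray without dropping it, and let go. Do not push the carton, the mug or the orange spool about.

Things in the scene. Friction and masses are not known exactly. Their poses are not given: they have to be found in the camera images.
- stand: Blue wedge-shaped air-test stand on a steel base plate 170 x 140 mm, fixed; origin on the bench, +x away from the robot at yaw 0. Its square upper face (110 x 110 mm) leans 20 degrees to the stand's -x side (the robot's side); face centre at (-5, 0, 95) mm in this frame. A gauge sits on its -y side.
- coupler: Fixed steel coupler on the inclined face. Origin: face centre; z along the coupler, outwards (20 degrees off vertical, leaning to the stand's -x side). Dark flange 64 mm across, 8 mm high, then a 34 mm neck to z = 30 mm, then a keyed socket 17.5 mm square inside (z 30 to 48 mm), hidden by the collar. On the flange a red dot at -x (locked) and three green dots (released).
- collar: Black eight-sided collar round the coupler, 50 mm across flats (flats 21 wide, 32 mm tall, normals every 45 degrees from its x). Origin on the axis at mid height, 44 mm out from the face when home; z outwards. Sprung: slides out 9 mm to a stop, 6 N at home, 12 N at the stop. Pulled 7 mm or more it turns about +z (anticlockwise from outside) with 0.06 N m friction. Weighs 120 g.
- adaptor: Loose brass adaptor, about 150 g, 58 mm tall: foot 16 x 16 x 18 mm, two lugs (36 mm across along y, 9 mm wide, 19 to 23 mm up), neck 20 mm across, orange round cap 26 mm across from 40 to 58 mm up, the grip (70 to 88 mm out from the face while in). Origin: centre of the foot's underside; z to the cap. It clears the collar after 35 mm straight along the coupler's axis.
- seat (a point): Centre of the socket floor in the coupler, on its axis, 30 mm out from the face: the adaptor's origin is here while it is in.
- tray: Red open tray, fixed, empty, 170 (x) x 210 (y) x 45 mm high, walls and floor 4 mm thick; origin under its centre, on the bench.
- carton: Small cardboard carton 90 x 120 x 70 mm with a white band, a bystander; origin under its centre.
- mug: Yellow mug, 76 mm in diameter, 85 mm tall, a bystander; origin under its centre.
- spool: Orange cylinder-shaped spool, 70 mm in diameter, 60 mm tall, a bystander; origin under its centre.
- stripe (a point): White stripe on the collar's -x side, at its rim. Turn 0: stripe at the red dot, collar x along coupler x. It starts at 0 to 0.1 rad (some play while home). The notch where it drops home released lies somewhere from 0.92 to 1.40 rad (the green dots), different each time and unseen; it is about 0.1 rad wide, ridges 6.5 mm high before and after it: feel for it. End stop 1.55 rad.
- lip (a point): Tip of one of the two brass lips inside the collar's mouth (on its +y and -y, 9 mm wide, 12.5 mm from the axis, 60 mm out from the face when home). They overhang the adaptor's lugs and hold it in until the collar is turned.
Mind the look-alikes: they are no part of the job. Of the things like the stand, leave any that is brown; of the rest the smaller one is meant.

How it is judged:
By the outcome, as a careful person would: the job done as asked, in the order asked, and still so for the second after the job is handed in, with the robot touching nothing.
It also fails if it takes over 58 s, if anything falls off the work surface, if the arm or the gripper's body presses on something with over 40 N, if the wrist force passes 120 N, or if a joint passes its speed limit or range.

## Working session

There is one attempt and no reset: what is moved stays moved. The work goes in short steps, Python scripts to look and compute and a tool call to move; the robot and the scene stay as the last step left them, time stands still between calls to the robot, and variables do not carry over. Pictures are saved under pics/ and viewed, at most 10 in all, crops included, and the job is handed in when it is done.

Besides the shell and the picture viewer there is one more tool, called as name(argument=value, ...) on one line, values as JSON. move_arm: Moves the arm, as the interface text tells. Its arguments: {"type":"object","properties":{"moves":{"type":"array"}},"required":["moves"]}

```bash
mkdir -p pics
cat > h.py <<'E'
import numpy as np, cv2
from cell import r, imaging
def cast(name,u,v,z=None,T=None):
    c=imaging.calibration(name);K=np.array(c["camera_matrix"]);k=c["k1"]
    d=np.array([(u-K[0,2])/K[0,0],(v-K[1,2])/K[1,1]]);s=d.copy()
    for _ in range(20): s=d/(1+k*(s@s))
    if T is None: R=np.array(c["rotation"]);e=np.array(c["eye"])
    else: M=T@np.array(c["tool_from_camera"]);R=M[:3,:3];e=M[:3,3]
    w=R@np.array([s[0],s[1],1]);w/=np.linalg.norm(w)
    return (e,w) if z is None else e+w*(z-e[2])/w[2]
def meet(rays):
    A=0;b=0
    for e,w in rays:
        P=np.eye(3)-np.outer(w,w);A=A+P;b=b+P@e
    return np.linalg.solve(A,b)
def proj(name,p,T=None):
    c=imaging.calibration(name);K=np.array(c["camera_matrix"]);k=c["k1"]
    if T is None: R=np.array(c["rotation"]);e=np.array(c["eye"])
    else: M=T@np.array(c["tool_from_camera"]);R=M[:3,:3];e=M[:3,3]
    q=R.T@(np.array(p)-e);s=q[:2]/q[2];s=s*(1+k*(s@s));return K[:2,:2]@s+K[:2,2]
def pose():
    o=r.observe();T=np.eye(4);T[:3,:3]=o["eef_rot"];T[:3,3]=o["ee_pos"];return T
E
python3 - <<'E'
from h import *
for n in ("scene","top"):
    im=imaging.read_camera(n);cv2.imwrite(f"pics/{n}0.png",im[:,:,::-1])
    c=imaging.calibration(n);print(n,np.round(c["eye"],3),np.round(c["rotation"],2).tolist(),c["camera_matrix"][0][0])
print(r.observe()["eef_rot"],imaging.calibration("wrist")["tool_from_camera"],r.observe()["time"],r.observe()["finger_gap"])
E
```

```text
scene [ 1.292 -0.092  0.98 ] [[0.14, 0.74, -0.66], [0.99, -0.1, 0.11], [0.01, -0.67, -0.75]] 452.2340733291724
top [0.238 0.026 1.388] [[-0.04, -0.97, 0.23], [-1.0, 0.04, -0.01], [-0.0, -0.23, -0.97]] 438.5910371921764
[[-9.50860741e-01  3.09618036e-01 -7.22886164e-04]
 [ 3.09618815e-01  9.50859468e-01 -1.56894272e-03]
 [ 2.01590189e-04 -1.71566519e-03 -9.99998508e-01]] [[-7.30501280e-04 -9.44909193e-01 -3.27331765e-01  8.48315660e-02]
 [ 9.99999703e-01 -6.09751402e-04 -4.71513538e-04  9.45916896e-05]
 [ 2.45946474e-04 -3.27332012e-01  9.44909357e-01 -1.23101078e-01]
 [ 0.00000000e+00  0.00000000e+00  0.00000000e+00  1.00000000e+00]] 0.1 0.08542419334163442
```

View pics/scene0.png

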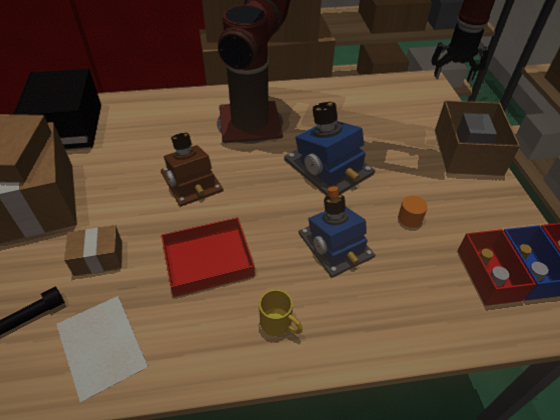

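View pics/top0.png

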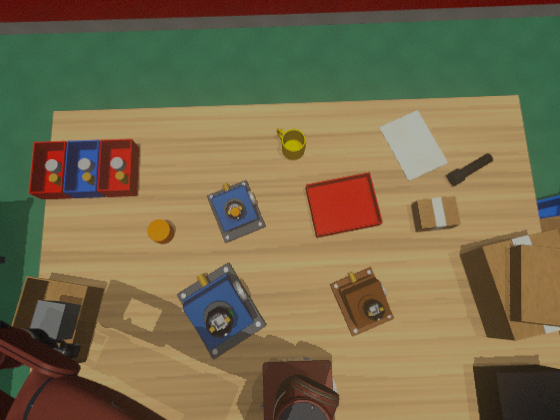

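Candidates for the stand are the brown one (scene 188,165 / top 362,300), the large blue one (scene 330,140 / top 222,310), and the small blue one with the orange cap (scene 335,230 / top 235,210). I choose the small blue one. For the tray, the red tray (top 343,205) is the one meant, and the red bins at top left are look-alikes. Next is a close crop of the small blue stand.

Run:
```python
from h import *
a=cv2.imread("pics/scene0.png")[180:280,285:385];b=cv2.imread("pics/top0.png")[165:265,185:285]
cv2.imwrite("pics/crop0.png",np.hstack([cv2.resize(x,(400,400),interpolation=cv2.INTER_CUBIC) for x in (a,b)]))
for n in("scene","top"):
    im=cv2.imread(f"pics/{n}0.png");h=cv2.cvtColor(im,cv2.COLOR_BGR2HSV)
    for nm,lo,hi in (("orange",(5,150,120),(16,255,255)),("red",(0,180,60),(3,255,255)),("yel",(22,150,80),(32,255,255))):
        m=cv2.inRange(h,lo,hi);k,_,s,c=cv2.connectedComponentsWithStats(m)
        print(n,nm,[(s[i].tolist(),np.round(c[i],1).tolist()) for i in range(1,k) if s[i][4]>40])
```

```text
scene orange [([402, 196, 26, 18, 353], [414.6, 204.3])]
scene red [([186, 220, 43, 13, 74], [204.7, 225.8]), ([542, 223, 18, 28, 115], [551.6, 233.5]), ([162, 227, 92, 61, 3536], [205.1, 256.3]), ([467, 230, 69, 71, 753], [503.6, 269.7])]
scene yel [([259, 289, 40, 35, 288], [277.3, 308.2])]
top orange [([306, 172, 64, 15, 92], [336.5, 178.6]), ([355, 269, 13, 10, 57], [360.5, 274.0]), ([336, 278, 13, 8, 48], [342.8, 281.4]), ([370, 316, 23, 11, 51], [381.2, 321.1])]
top red [([0, 0, 560, 22, 5007], [215.5, 6.9]), ([29, 147, 36, 50, 519], [51.7, 173.4]), ([109, 148, 22, 24, 154], [120.6, 156.1]), ([98, 156, 29, 36, 245], [110.3, 179.6]), ([351, 210, 18, 16, 56], [358.5, 218.0])]
top yel [([277, 128, 29, 32, 627], [291.9, 142.6])]
```

View pics/crop0.png

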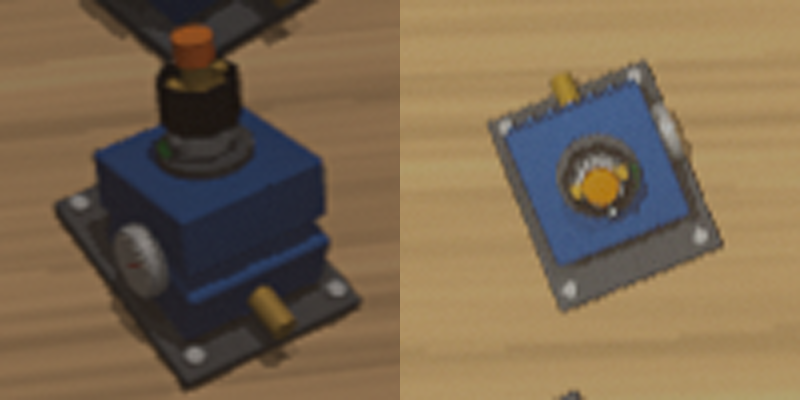

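The small blue stand holds the orange-capped adaptor: cap at scene (333,191) and top (235.5,212), gauge on its -y side. Plate corners in top are at about (207.5,195.5), (246,180.5), (265.5,226) and (226,242.5).

```bash
cat >> h.py <<'E'
def fit():
    C=[(490,122),(645,62),(722,243),(563,310)]
    P=np.array([cast("top",185+(u-400)/4-.4,165+v/4-.4,0.008) for u,v in C]);return P
E
python3 - <<'E'
from h import *
P=fit();print(np.round(P,4).tolist())
x=(P[0]+P[1]-P[2]-P[3])/2;y=(P[0]+P[3]-P[1]-P[2])/2
print(np.linalg.norm(x),np.linalg.norm(y),np.degrees(np.arctan2(x[1],x[0])),np.degrees(np.arctan2(-y[0],y[1])))
o=P.mean(0);yaw=np.arctan2(x[1]-y[0],x[0]+y[1]);print(o,np.degrees(yaw))
cap=meet([cast("scene",285+193/4-.4,180+33/4-.4),cast("top",185+202/4-.4,165+187/4-.4)]);print("cap top",cap)
Rz=cv2.Rodrigues(np.array([0,0,yaw]))[0]
t=np.radians(20);zc=Rz@[-np.sin(t),0,np.cos(t)]
f=np.array([o[0],o[1],0])+Rz@[-.005,0,.095];print("face",f,"zc",zc,"pred cap top",f+.088*zc)
for n,px in(("scene",[(167,263),(245,222),(253,268),(172,293)]),("top",[(307,185),(372,173),(382,214),(317,236)])):
    print(n,[np.round(cast(n,u,v,.045),3).tolist() for u,v in px])
for n,u,v,z in(("top",292,143,.085),("top",159,230,.06),("top",440,212,.07)):print(cast(n,u,v,z))
E
```

```text
[[0.6266, 0.2685, 0.008], [0.673, 0.1414, 0.008], [0.5189, 0.0822, 0.008], [0.4693, 0.2101, 0.008]]
0.16638350477174677 0.1362266559518497 20.703902156093005 20.62696472569805
[0.57195186 0.17554512 0.008     ] 20.669267070930683
cap top [0.52831478 0.16084771 0.1780689 ]
face [0.56727369 0.17378025 0.095     ] zc [-0.3200055  -0.12072389  0.93969262] pred cap top [0.5391132  0.16315655 0.17769295]
scene [[0.605, -0.266, 0.045], [0.497, -0.06, 0.045], [0.649, -0.054, 0.045], [0.694, -0.252, 0.045]]
top [[0.638, -0.056, 0.045], [0.67, -0.267, 0.045], [0.534, -0.287, 0.045], [0.472, -0.079, 0.045]]
[ 0.76587332 -0.01315805  0.085     ]
[0.5059982  0.40699515 0.06      ]
[ 0.52819147 -0.45957215  0.07      ]
```

```bash
cat > geo.py <<'E'
from h import *
from scipy.spatial.transform import Rotation as Ro
yaw=np.radians(20.67);face=np.array([.5630,.1730,.095])
def setup():
    global Rz,Rc,zc
    Rz=Ro.from_euler('z',yaw).as_matrix();Rc=Rz@Ro.from_euler('y',-20,degrees=True).as_matrix();zc=Rc[:,2]
setup()
def target(s,turn=0,dx=0,dy=0): # s out from face, turn deg about zc; tool x = coupler y at turn 0
    x=Rc@[dx and 0,1,0];R=np.column_stack([Rc[:,1],Rc[:,0],-zc])
    T=np.eye(4);T[:3,:3]=Ro.from_rotvec(zc*np.radians(turn)).as_matrix()@R;T[:3,3]=face+Rc@[dx,dy,s];return T
def delta(T,S=None):
    S=pose() if S is None else S
    D=np.linalg.inv(S)@T
    print("dpos",np.round(D[:3,3],4).tolist(),"drot",np.round(Ro.from_matrix(D[:3,:3]).as_rotvec(degrees=True),2).tolist())
E
python3 - <<'E'
from geo import *
T=target(.19);print(T)
delta(T)
U=T.copy();U[2,3]=.36;U[:2,3]=[.42,.3];delta(U); delta(T,U)
E
```

```text
[[-0.352985    0.87920365  0.32000396  0.50219925]
 [ 0.93562898  0.3316974   0.12072798  0.15006168]
 [ 0.          0.34202014 -0.93969262  0.2735416 ]
 [ 0.          0.          0.          1.        ]]
dpos [-0.4311, -0.3264, -0.0237] drot [-18.74, -8.92, 50.77]
dpos [-0.3065, -0.2094, -0.1104] drot [-18.74, -8.92, 50.77]
dpos [-0.1693, -0.007, 0.0894] drot [-0.0, -0.0, 0.0]
```

move_arm(moves=[{"delta_pos":[-0.031,-0.021,-0.05],"delta_rot":[-2,-1,6],"claw":0},{"delta_pos":[-0.06,-0.04,-0.08],"delta_rot":[-4,-2,12],"claw":0},{"delta_pos":[-0.09,-0.06,-0.11],"delta_rot":[-6,-3,18],"claw":0},{"delta_pos":[-0.12,-0.08,-0.11],"delta_rot":[-9,-4.2,24],"claw":0},{"delta_pos":[-0.15,-0.1,-0.11],"delta_rot":[-11,-5.2,30],"claw":0},{"delta_pos":[-0.18,-0.12,-0.11],"delta_rot":[-13,-6.2,36],"claw":0},{"delta_pos":[-0.21,-0.14,-0.11],"delta_rot":[-15.5,-7.4,42],"claw":0},{"delta_pos":[-0.24,-0.165,-0.11],"delta_rot":[-17.7,-8.4,48],"claw":0},{"delta_pos":[-0.27,-0.19,-0.11],"delta_rot":[-18.74,-8.92,50.77],"claw":0},{"delta_pos":[-0.3065,-0.2094,-0.11],"delta_rot":[-18.74,-8.92,50.77],"claw":0}])

```text
time: 0.93
ee_pos: [0.4192, 0.2986, 0.3599]
eef_rot: [[-0.352, 0.879, 0.321], [0.936, 0.33, 0.122], [0.002, 0.344, -0.939]]
ft_force: [0.4, 0.5, 0.3]
finger_gap: 0.0852
finger_force: 0.0
```

Run:
```python
from geo import *
print(pose()[:3,3],r.observe()["qpos"]);delta(target(.19))
```

```text
[0.41920828 0.29862341 0.35991576] [ 28.24488968 -20.69505544 109.4536143   -2.67465556  71.30523711
   8.08195575]
dpos [-0.1684, -0.0057, 0.0896] drot [0.11, -0.06, -0.11]
```

move_arm(moves=[{"delta_pos":[-0.035,-0.001,0.018],"delta_rot":[0,0,0],"claw":0},{"delta_pos":[-0.07,-0.002,0.036],"delta_rot":[0,0,0],"claw":0},{"delta_pos":[-0.1,-0.003,0.054],"delta_rot":[0,0,0],"claw":0},{"delta_pos":[-0.13,-0.004,0.07],"delta_rot":[0,0,0],"claw":0},{"delta_pos":[-0.155,-0.005,0.083],"delta_rot":[0,0,0],"claw":0},{"delta_pos":[-0.168,-0.006,0.09],"delta_rot":[0,0,0],"claw":0},{"delta_pos":[-0.168,-0.006,0.09],"delta_rot":[0,0,0],"claw":0},{"delta_pos":[-0.168,-0.006,0.09],"delta_rot":[0,0,0],"claw":0},{"delta_pos":[-0.168,-0.006,0.09],"delta_rot":[0,0,0],"claw":0},{"delta_pos":[-0.168,-0.006,0.09],"delta_rot":[0,0,0],"claw":0}])

```text
time: 1.77
ee_pos: [0.5029, 0.153, 0.2743]
eef_rot: [[-0.354, 0.878, 0.322], [0.935, 0.332, 0.123], [0.001, 0.344, -0.939]]
ft_force: [-0.1, 0.6, -1.4]
finger_gap: 0.0855
finger_force: 0.0
```

Run:
```python
from geo import *
T=pose();np.save("T1.npy",T);im=imaging.read_camera("wrist");cv2.imwrite("pics/w1.png",im[:,:,::-1])
for s in(0,.028,.06,.07,.088): print(s,proj("wrist",face+s*zc,T).round(0))
```

```text
0 [277. 186.]
0.028 [277. 194.]
0.06 [277. 205.]
0.07 [277. 208.]
0.088 [277. 216.]
```

View pics/w1.png

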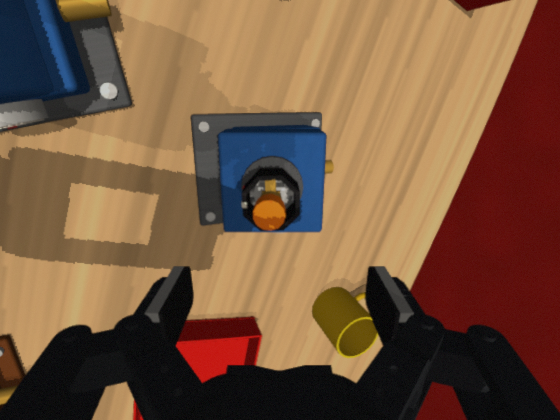

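The wrist view shows the coupler nearly axis-on: cap top at about (269,211), black collar (271,198), face with right edge at column 326 and bottom at row 232, stripe at (244,205). The stand lies about 7 px left of and 5 px above the prediction, so I refine from the face edges and the cap.

Run:
```python
from geo import *
T=np.load("T1.npy");im=cv2.imread("pics/w1.png");h=cv2.cvtColor(im,cv2.COLOR_BGR2HSV)
m=cv2.inRange(h,(100,100,60),(125,255,255))
for c in (205,): pass
for row in (150,160,170,225): print("row",row,np.where(m[row,150:400])[0][[0,-1]]+150)
for col in (225,232,240,300,310,320): print("col",col,np.where(m[100:260,col])[0][[0,-1]]+100, h[118:142,col,2].tolist() if col in(240,310) else "")
o=cv2.inRange(h,(3,150,110),(18,255,255))[160:250,230:320]
ys,xs=np.where(o);print("cap",xs.min()+230,xs.max()+230,ys.min()+160,ys.max()+160)
print(h[195:235,269].tolist())
def onplane(u,v,s):
    e,w=cast("wrist",u,v,T=T);p0=face+s*zc;return (Rc.T@(e+w*(((p0-e)@zc)/(w@zc))-face)*1000).round(1)
big=cv2.resize(im[110:250,180:340],(800,700),interpolation=cv2.INTER_CUBIC)[:600];cv2.imwrite("pics/w1c.png",big)
```

```text
row 150 [219 324]
row 160 [219 324]
row 170 [220 323]
row 225 [224 320]
col 225 [132 230] 
col 232 [132 230] 
col 240 [132 230] [77, 78, 76, 75, 75, 77, 74, 71, 64, 53, 54, 51, 51, 56, 72, 94, 102, 109, 110, 112, 111, 111, 110, 111]
col 300 [128 230] 
col 310 [126 230] [79, 72, 71, 76, 75, 77, 77, 68, 60, 68, 77, 57, 52, 57, 76, 102, 116, 129, 136, 140, 140, 140, 139, 138]
col 320 [132 229] 
cap 253 285 197 229
[[13, 242, 100], [12, 225, 102], [12, 233, 103], [13, 245, 100], [13, 222, 115], [14, 224, 162], [14, 224, 195], [15, 222, 200], [16, 223, 199], [16, 222, 198], [16, 224, 199], [16, 223, 199], [16, 222, 199], [16, 224, 199], [16, 220, 199], [16, 222, 200], [16, 227, 198], [16, 226, 199], [16, 225, 198], [16, 224, 198], [16, 228, 199], [16, 228, 196], [15, 229, 179], [13, 240, 157], [12, 229, 157], [13, 239, 155], [12, 229, 156], [12, 234, 156], [13, 236, 157], [14, 224, 171], [15, 231, 181], [15, 230, 183], [14, 234, 170], [13, 240, 155], [11, 213, 151], [0, 108, 113], [122, 47, 92], [13, 73, 137], [17, 118, 173], [16, 122, 176]]
```

View pics/w1c.png

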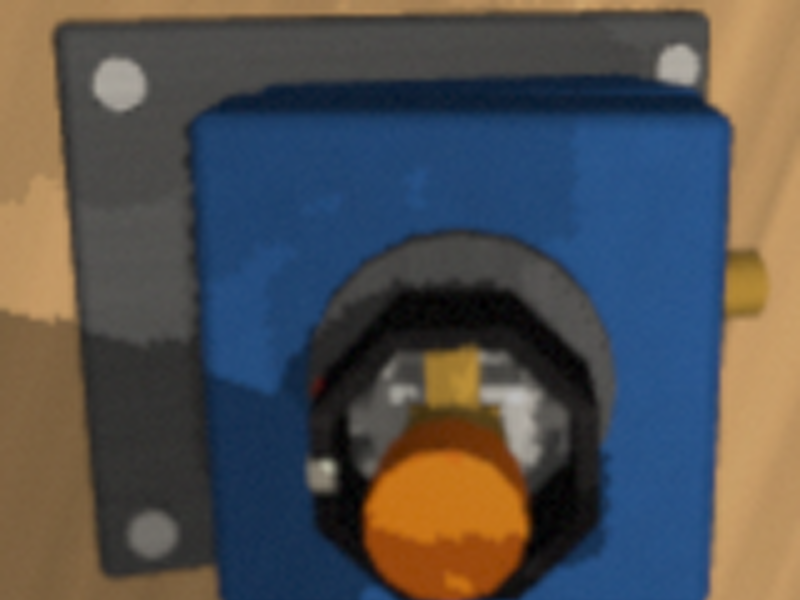

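Run:
```python
from geo import *
T=np.load("T1.npy")
def onplane(u,v,s):
    e,w=cast("wrist",u,v,T=T);p0=face+s*zc;return (Rc.T@(e+w*(((p0-e)@zc)/(w@zc))-face)*1000).round(1)
for u,v in((218.5,132),(325.5,132),(224,230.7),(321,230.7)):print("face",onplane(u,v,0))
print("face left/right row180",onplane(220.5,180,0),onplane(323,180,0))
print("cap",onplane(269.1,214.8,.088),onplane(252.7,214.8,.088),onplane(285.5,214.8,.088))
print("flange R/L/top",onplane(302.8,186,.008),onplane(242,180,.008),onplane(272,156,.008))
print("stripe",onplane(244.3,205,.060),"collar R,L",onplane(299.6,195,.06),onplane(243,198,.06))
# multi-view cap
print(meet([cast("wrist",269.1,214.8,T=T),cast("scene",333,187.9),cast("top",235.1,211.4)]),face+.088*zc)
```

```text
face [-58.3  56.1   0. ]
face [48.5 56.  -0. ]
face [-58.9 -51.2  -0. ]
face [ 48.7 -51.3  -0. ]
face left/right row180 [-59.2   6.7  -0. ] [48.2  6.6 -0. ]
cap [-5.9  1.2 88. ] [-18.7   1.2  88. ] [ 6.9  1.2 88. ]
flange R/L/top [26.5  2.3  8. ] [-35.7   8.7   8. ] [-4.9 33.2  8. ]
stripe [-28.3  -0.4  60. ] collar R,L [19.7  8.7 60. ] [-29.1   6.   60. ]
[0.52830362 0.16141013 0.1775134 ] [0.53483965 0.16237594 0.17769295]
```

```bash
cat >> geo.py <<'E'
face=face+Rc@[-.0054,.0014,0]
E
python3 - <<'E'
from geo import *
delta(target(.19,3));delta(target(.044,3))
E
```

```text
dpos [-0.0012, -0.0073, 0.0002] drot [0.15, -0.08, -2.94]
dpos [-0.0014, -0.0077, 0.1462] drot [0.15, -0.08, -2.94]
```

move_arm(moves=[{"delta_pos":[-0.001,-0.007,0.01],"delta_rot":[0,0,-3],"claw":0},{"delta_pos":[-0.001,-0.007,0.03],"delta_rot":[0,0,-3],"claw":0},{"delta_pos":[-0.001,-0.007,0.05],"delta_rot":[0,0,-3],"claw":0},{"delta_pos":[-0.001,-0.007,0.07],"delta_rot":[0,0,-3],"claw":0},{"delta_pos":[-0.001,-0.0075,0.09],"delta_rot":[0,0,-3],"claw":0},{"delta_pos":[-0.001,-0.0075,0.105],"delta_rot":[0,0,-3],"claw":0},{"delta_pos":[-0.001,-0.0075,0.12],"delta_rot":[0,0,-3],"claw":0},{"delta_pos":[-0.001,-0.0075,0.13],"delta_rot":[0,0,-3],"claw":0},{"delta_pos":[-0.001,-0.0075,0.14],"delta_rot":[0,0,-3],"claw":0},{"delta_pos":[-0.001,-0.0075,0.146],"delta_rot":[0,0,-3],"claw":0}])

```text
time: 2.65
ee_pos: [0.5436, 0.1672, 0.1331]
eef_rot: [[-0.399, 0.859, 0.32], [0.917, 0.38, 0.123], [-0.017, 0.343, -0.939]]
ft_force: [-0.3, -0.3, -0.1]
finger_gap: 0.0855
finger_force: 0.0
```

Run:
```python
from geo import *
T=pose();im=imaging.read_camera("wrist");cv2.imwrite("pics/w2.png",im[:,:,::-1])
delta(target(.044,3));print(r.observe()["ft_force"],r.observe()["qpos"])
```

```text
dpos [-0.0, 0.0012, -0.0019] drot [-0.0, -0.1, 0.01]
[-1.75769105 -0.9774429  -0.57419945] [  6.36581138  -1.48476883 118.35744512   7.12726169  43.95230894
 -21.62622336]
```

View pics/w2.png

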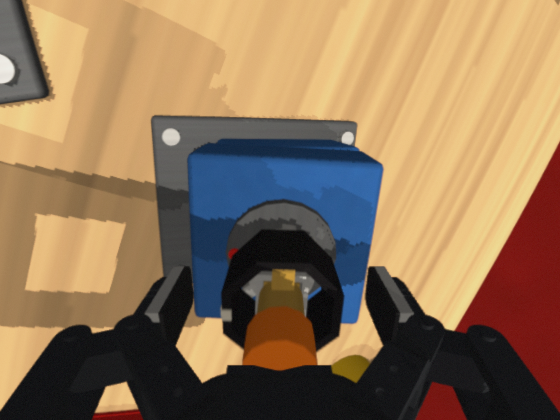

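The fingers (inner edges at columns 193 and 367) straddle the collar (222–343) centrally, so I close.

move_arm(moves=[{"delta_pos":[0,0.001,-0.002],"delta_rot":[0,0,0],"claw":1},{"delta_pos":[0,0.001,-0.002],"delta_rot":[0,0,0],"claw":1},{"delta_pos":[0,0.001,-0.002],"delta_rot":[0,0,0],"claw":1},{"delta_pos":[0,0.001,-0.002],"delta_rot":[0,0,0],"claw":1},{"delta_pos":[0,0.001,-0.002],"delta_rot":[0,0,0],"claw":1},{"delta_pos":[0,0.001,-0.002],"delta_rot":[0,0,0],"claw":1},{"delta_pos":[0,0.001,-0.002],"delta_rot":[0,0,0],"claw":1},{"delta_pos":[0,0.001,-0.002],"delta_rot":[0,0,0],"claw":1},{"delta_pos":[0,0.001,-0.002],"delta_rot":[0,0,0],"claw":1},{"delta_pos":[0,0.001,-0.002],"delta_rot":[0,0,0],"claw":1}])

```text
time: 3.53
ee_pos: [0.5437, 0.1663, 0.1372]
eef_rot: [[-0.399, 0.859, 0.321], [0.917, 0.38, 0.122], [-0.017, 0.343, -0.939]]
ft_force: [-7.0, -2.5, 6.1]
finger_gap: 0.0492
finger_force: 61.5
```

```bash
cat >> geo.py <<'E'
def st():
    o=r.observe();T=pose();p=(Rc.T@(T[:3,3]-face)*1000).round(2)
    x=Rc.T@T[:3,0];print("t",o["time"],"pos",p,"turn",round(float(np.degrees(np.arctan2(-x[0],x[1]))),2),"tilt",np.degrees(Rc.T@T[:3,2])[:2].round(2),"F",(Rc.T@o["ft_force"]).round(1),"M",(Rc.T@o["torque"]).round(2),"gap",round(o["finger_gap"],4),"ff",round(o["finger_force"],1))
E
python3 -c "
from geo import *
st()"
```

```text
t 3.5333 pos [ 0.63 -0.82 46.7 ] turn 3.0 tilt [0.07 0.04] F [-4.9  0.1  8.3] M [-0.1   1.05  0.07] gap 0.0492 ff 61.5
```

move_arm(moves=[{"delta_pos":[0,0,-0.001],"delta_rot":[0,0,0],"claw":1},{"delta_pos":[0,0,-0.002],"delta_rot":[0,0,0],"claw":1},{"delta_pos":[0,0,-0.003],"delta_rot":[0,0,0],"claw":1},{"delta_pos":[0,0,-0.004],"delta_rot":[0,0,0],"claw":1},{"delta_pos":[0,0,-0.005],"delta_rot":[0,0,0],"claw":1},{"delta_pos":[0,0,-0.006],"delta_rot":[0,0,0],"claw":1},{"delta_pos":[0,0,-0.007],"delta_rot":[0,0,0],"claw":1},{"delta_pos":[0,0,-0.008],"delta_rot":[0,0,0],"claw":1},{"delta_pos":[0,0,-0.008],"delta_rot":[0,0,0],"claw":1},{"delta_pos":[0,0,-0.008],"delta_rot":[0,0,0],"claw":1}])

```text
time: 4.37
ee_pos: [0.5415, 0.1655, 0.1432]
eef_rot: [[-0.398, 0.859, 0.321], [0.917, 0.379, 0.122], [-0.017, 0.343, -0.939]]
ft_force: [7.5, 1.5, -8.1]
finger_gap: 0.0493
finger_force: 63.8
```

```bash
python3 -c "
from geo import *
st()"
```

```text
t 4.3667 pos [ 0.56 -0.82 53.09] turn 2.96 tilt [0.11 0.04] F [  4.3  -1.3 -10.2] M [-0.25 -0.22  0.06] gap 0.0493 ff 63.8
```

move_arm(moves=[{"delta_pos":[0,0,-0.001],"delta_rot":[0,0,0],"claw":1},{"delta_pos":[0,0,-0.002],"delta_rot":[0,0,0],"claw":1},{"delta_pos":[0,0,-0.002],"delta_rot":[0,0,0],"claw":1},{"delta_pos":[0,0,-0.002],"delta_rot":[0,0,-1],"claw":1},{"delta_pos":[0,0,-0.002],"delta_rot":[0,0,-2],"claw":1},{"delta_pos":[0,0,-0.002],"delta_rot":[0,0,-4],"claw":1},{"delta_pos":[0,0,-0.002],"delta_rot":[0,0,-6],"claw":1},{"delta_pos":[0,0,-0.002],"delta_rot":[0,0,-8],"claw":1},{"delta_pos":[0,0,-0.002],"delta_rot":[0,0,-10],"claw":1},{"delta_pos":[0,0,-0.002],"delta_rot":[0,0,-10],"claw":1}])

```text
time: 5.2
ee_pos: [0.541, 0.1653, 0.145]
eef_rot: [[-0.543, 0.776, 0.322], [0.837, 0.534, 0.122], [-0.077, 0.335, -0.939]]
ft_force: [8.2, 1.4, -9.5]
finger_gap: 0.0491
finger_force: 64.0
```

```bash
python3 -c "
from geo import *
st()"
```

```text
t 5.2 pos [ 0.64 -0.8  54.96] turn 13.05 tilt [0.12 0.04] F [  4.4  -1.6 -11.7] M [-0.28 -0.34  0.05] gap 0.0491 ff 64.0
```

move_arm(moves=[{"delta_pos":[0,0,0],"delta_rot":[0,0,-4],"claw":1},{"delta_pos":[0,0,0],"delta_rot":[0,0,-8],"claw":1},{"delta_pos":[0,0,0],"delta_rot":[0,0,-12],"claw":1},{"delta_pos":[0,0,0],"delta_rot":[0,0,-16],"claw":1},{"delta_pos":[0,0,0],"delta_rot":[0,0,-20],"claw":1},{"delta_pos":[0,0,0],"delta_rot":[0,0,-24],"claw":1},{"delta_pos":[0,0,0],"delta_rot":[0,0,-28],"claw":1},{"delta_pos":[0,0,0],"delta_rot":[0,0,-32],"claw":1},{"delta_pos":[0,0,0],"delta_rot":[0,0,-36],"claw":1},{"delta_pos":[0,0,0],"delta_rot":[0,0,-37],"claw":1}])

```text
time: 6.03
ee_pos: [0.5412, 0.1655, 0.1453]
eef_rot: [[-0.901, 0.292, 0.322], [0.345, 0.93, 0.123], [-0.264, 0.222, -0.939]]
ft_force: [9.4, 2.9, -9.3]
finger_gap: 0.0492
finger_force: 64.3
```

```bash
python3 -c "
from geo import *
st()"
```

```text
t 6.0333 pos [ 0.95 -0.68 55.1 ] turn 50.14 tilt [0.16 0.05] F [  6.   -0.6 -12.1] M [-0.2  -0.47 -0.05] gap 0.0492 ff 64.3
```

move_arm(moves=[{"delta_pos":[0,0,0],"delta_rot":[0,0,-2],"claw":1},{"delta_pos":[0,0,0],"delta_rot":[0,0,-4],"claw":1},{"delta_pos":[0,0,0],"delta_rot":[0,0,-4],"claw":1},{"delta_pos":[0,0,0.001],"delta_rot":[0,0,-4],"claw":1},{"delta_pos":[0,0,0.002],"delta_rot":[0,0,-4],"claw":1},{"delta_pos":[0,0,0.003],"delta_rot":[0,0,-4],"claw":1},{"delta_pos":[0,0,0.0035],"delta_rot":[0,0,-4],"claw":1},{"delta_pos":[0,0,0.0035],"delta_rot":[0,0,-4],"claw":1},{"delta_pos":[0,0,0.0035],"delta_rot":[0,0,-4],"claw":1},{"delta_pos":[0,0,0.0035],"delta_rot":[0,0,-4],"claw":1}])

```text
time: 6.87
ee_pos: [0.5421, 0.1659, 0.1427]
eef_rot: [[-0.918, 0.231, 0.322], [0.282, 0.951, 0.122], [-0.278, 0.203, -0.939]]
ft_force: [1.0, 0.7, 0.7]
finger_gap: 0.0491
finger_force: 65.6
```

```bash
python3 -c "
from geo import *
st()"
```

```text
t 6.8667 pos [ 0.99 -0.65 52.39] turn 53.97 tilt [0.14 0.05] F [1.4 0.3 0.3] M [-0.12  0.09  0.02] gap 0.0491 ff 65.6
```

Blocked by the ridge: the axial force is 0 instead of about -10 N. I drag on in 4° steps under light pressure.

move_arm(moves=[{"delta_pos":[0,0,0],"delta_rot":[0,0,-1],"claw":1},{"delta_pos":[0,0,0],"delta_rot":[0,0,-1.5],"claw":1},{"delta_pos":[0,0,0],"delta_rot":[0,0,-2],"claw":1},{"delta_pos":[0,0,0],"delta_rot":[0,0,-2.5],"claw":1},{"delta_pos":[0,0,0],"delta_rot":[0,0,-3],"claw":1},{"delta_pos":[0,0,0],"delta_rot":[0,0,-3.5],"claw":1},{"delta_pos":[0,0,0],"delta_rot":[0,0,-4],"claw":1},{"delta_pos":[0,0,0],"delta_rot":[0,0,-4],"claw":1},{"delta_pos":[0,0,0],"delta_rot":[0,0,-4],"claw":1},{"delta_pos":[0,0,0],"delta_rot":[0,0,-4],"claw":1}])

```text
time: 7.7
ee_pos: [0.5423, 0.166, 0.1419]
eef_rot: [[-0.932, 0.166, 0.322], [0.215, 0.969, 0.122], [-0.292, 0.183, -0.939]]
ft_force: [9.1, 3.3, -7.6]
finger_gap: 0.0491
finger_force: 64.3
```

```bash
python3 -c "
from geo import *
st()"
```

```text
t 7.7 pos [ 0.97 -0.62 51.55] turn 58.01 tilt [0.16 0.05] F [  6.5  -0.1 -10.4] M [-0.15 -0.68  0.08] gap 0.0491 ff 64.3
```

The force fell back to -10.4 N and the collar dropped, so the notch is here. I lower it home.

move_arm(moves=[{"delta_pos":[0,0,0.001],"delta_rot":[0,0,0],"claw":1},{"delta_pos":[0,0,0.002],"delta_rot":[0,0,0],"claw":1},{"delta_pos":[0,0,0.003],"delta_rot":[0,0,0],"claw":1},{"delta_pos":[0,0,0.004],"delta_rot":[0,0,0],"claw":1},{"delta_pos":[0,0,0.005],"delta_rot":[0,0,0],"claw":1},{"delta_pos":[0,0,0.005],"delta_rot":[0,0,0],"claw":1},{"delta_pos":[0,0,0.006],"delta_rot":[0,0,0],"claw":1},{"delta_pos":[0,0,0.006],"delta_rot":[0,0,0],"claw":1},{"delta_pos":[0,0,0.006],"delta_rot":[0,0,0],"claw":1},{"delta_pos":[0,0,0.006],"delta_rot":[0,0,0],"claw":1}])

```text
time: 8.53
ee_pos: [0.5439, 0.1666, 0.1374]
eef_rot: [[-0.932, 0.166, 0.321], [0.214, 0.969, 0.122], [-0.291, 0.183, -0.939]]
ft_force: [-1.7, -0.3, 5.1]
finger_gap: 0.0488
finger_force: 66.3
```

```bash
python3 -c "
from geo import *
st()"
```

```text
t 8.5333 pos [ 1.02 -0.63 46.74] turn 58.02 tilt [0.12 0.05] F [0.1 0.3 5.3] M [-0.1   0.26 -0.03] gap 0.0488 ff 66.3
```

Home: same height as at the start (46.7 mm) and bottomed at +5 N. I open, rise to the cap and check.

move_arm(moves=[{"delta_pos":[0,0,0],"delta_rot":[0,0,0],"claw":0.3},{"delta_pos":[0,0,0],"delta_rot":[0,0,0],"claw":0},{"delta_pos":[0,0,0],"delta_rot":[0,0,0],"claw":0},{"delta_pos":[0,0,0],"delta_rot":[0,0,0],"claw":0},{"delta_pos":[0,0,0],"delta_rot":[0,0,0],"claw":0},{"delta_pos":[0,0,0],"delta_rot":[0,0,0],"claw":0},{"delta_pos":[0,0,-0.01],"delta_rot":[0,0,0],"claw":0},{"delta_pos":[0,0,-0.02],"delta_rot":[0,0,0],"claw":0},{"delta_pos":[0,0,-0.03],"delta_rot":[0,0,0],"claw":0},{"delta_pos":[0,0,-0.036],"delta_rot":[0,0,0],"claw":0}])

```text
time: 9.37
ee_pos: [0.5325, 0.1622, 0.1726]
eef_rot: [[-0.932, 0.166, 0.323], [0.215, 0.969, 0.122], [-0.293, 0.184, -0.938]]
ft_force: [-0.1, 0.5, -0.1]
finger_gap: 0.0855
finger_force: 0.0
```

```bash
python3 -c "
from geo import *
im=imaging.read_camera('wrist');cv2.imwrite('pics/w3.png',im[:,:,::-1]);st()"
```

```text
t 9.4167 pos [ 2.35 -0.89 84.8 ] turn 58.0 tilt [0.3  0.01] F [ 0.1 -1.   0.6] M [-0.    0.1   0.03] gap 0.0851 ff 0.0
```

View pics/w3.png

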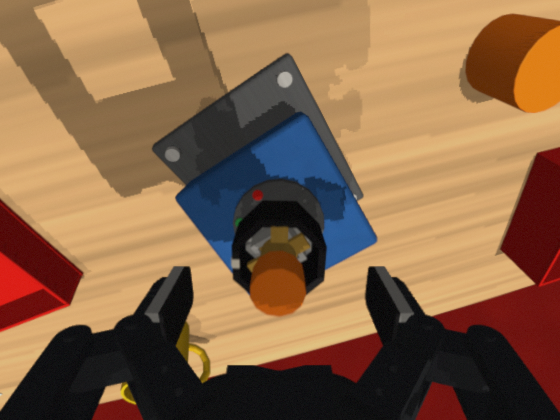

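The stripe (236,264) now stands well round from the red dot (257,195), by the green dots (238,225). The cap (278,285) is midway between the fingers (191 and 368).

```bash
python3 -c "
from geo import *
delta(target(.079,58,.0005,-.0005))"
```

```text
dpos [0.0018, -0.0007, 0.0058] drot [0.17, 0.25, -0.0]
```

move_arm(moves=[{"delta_pos":[0.001,-0.0005,0.003],"delta_rot":[0,0,0],"claw":0},{"delta_pos":[0.001,-0.0005,0.0055],"delta_rot":[0,0,0],"claw":0.5},{"delta_pos":[0.001,-0.0005,0.0055],"delta_rot":[0,0,0],"claw":1},{"delta_pos":[0.001,-0.0005,0.0055],"delta_rot":[0,0,0],"claw":1},{"delta_pos":[0.001,-0.0005,0.0055],"delta_rot":[0,0,0],"claw":1},{"delta_pos":[0.001,-0.0005,0.0055],"delta_rot":[0,0,0],"claw":1},{"delta_pos":[0.001,-0.0005,0.0055],"delta_rot":[0,0,0],"claw":1},{"delta_pos":[0.001,-0.0005,0.0055],"delta_rot":[0,0,0],"claw":1},{"delta_pos":[0.001,-0.0005,0.0055],"delta_rot":[0,0,0],"claw":1},{"delta_pos":[0.001,-0.0005,0.0055],"delta_rot":[0,0,0],"claw":1}])

```text
time: 10.25
ee_pos: [0.5323, 0.1634, 0.1649]
eef_rot: [[-0.933, 0.166, 0.319], [0.215, 0.969, 0.124], [-0.289, 0.184, -0.94]]
ft_force: [-6.4, 1.5, 7.1]
finger_gap: 0.0461
finger_force: 60.1
```

```bash
python3 -c "
from geo import *
st()"
```

```text
t 10.25 pos [-0.89  0.49 76.63] turn 57.97 tilt [0.02 0.17] F [-2.7  3.7  8.5] M [ 0.85  0.5  -0.02] gap 0.0461 ff 60.1
```

The gap of 46 mm shows the tips caught the collar's rim. I open, rise 8 mm and close again.

move_arm(moves=[{"delta_pos":[0,0,0],"delta_rot":[0,0,0],"claw":0.3},{"delta_pos":[0,0,-0.002],"delta_rot":[0,0,0],"claw":0.3},{"delta_pos":[0,0,-0.005],"delta_rot":[0,0,0],"claw":0.3},{"delta_pos":[0,0,-0.008],"delta_rot":[0,0,0],"claw":0.3},{"delta_pos":[0,0,-0.008],"delta_rot":[0,0,0],"claw":0.3},{"delta_pos":[0,0,-0.008],"delta_rot":[0,0,0],"claw":0.6},{"delta_pos":[0,0,-0.008],"delta_rot":[0,0,0],"claw":1},{"delta_pos":[0,0,-0.008],"delta_rot":[0,0,0],"claw":1},{"delta_pos":[0,0,-0.008],"delta_rot":[0,0,0],"claw":1},{"delta_pos":[0,0,-0.008],"delta_rot":[0,0,0],"claw":1}])

```text
time: 11.08
ee_pos: [0.5303, 0.1615, 0.1724]
eef_rot: [[-0.932, 0.166, 0.321], [0.215, 0.969, 0.122], [-0.291, 0.183, -0.939]]
ft_force: [-1.1, -1.6, 3.7]
finger_gap: 0.0242
finger_force: 58.7
```

```bash
python3 -c "
from geo import *
st()"
```

```text
t 11.0833 pos [-0.65 -0.63 84.6 ] turn 57.98 tilt [0.07 0.05] F [-0.2 -1.1  4. ] M [-0.16  0.37 -0.02] gap 0.0242 ff 58.7
```

move_arm(moves=[{"delta_pos":[0,0,-0.002],"delta_rot":[0,0,0],"claw":1},{"delta_pos":[0,0,-0.005],"delta_rot":[0,0,0],"claw":1},{"delta_pos":[0,0,-0.01],"delta_rot":[0,0,0],"claw":1},{"delta_pos":[0,0,-0.015],"delta_rot":[0,0,0],"claw":1},{"delta_pos":[0,0,-0.02],"delta_rot":[0,0,0],"claw":1},{"delta_pos":[0,0,-0.025],"delta_rot":[0,0,0],"claw":1},{"delta_pos":[0,0,-0.03],"delta_rot":[0,0,0],"claw":1},{"delta_pos":[0,0,-0.036],"delta_rot":[0,0,0],"claw":1},{"delta_pos":[0,0,-0.042],"delta_rot":[0,0,0],"claw":1},{"delta_pos":[0,0,-0.048],"delta_rot":[0,0,0],"claw":1}])

```text
time: 11.92
ee_pos: [0.5147, 0.1557, 0.218]
eef_rot: [[-0.932, 0.166, 0.321], [0.215, 0.969, 0.122], [-0.291, 0.183, -0.939]]
ft_force: [0.5, 0.3, -1.0]
finger_gap: 0.0238
finger_force: 58.9
```

```bash
python3 -c "
from geo import *
im=imaging.read_camera('wrist');cv2.imwrite('pics/w4.png',im[:,:,::-1]);st();print(r.observe()['qpos'])"
```

```text
t 11.9667 pos [  0.15  -0.69 134.28] turn 57.98 tilt [0.18 0.04] F [ 0.9  0.9 -1.9] M [-0.01  0.21  0.  ] gap 0.0237 ff 58.9
[  5.28300047 -12.75519954 118.33668202   6.45149049  55.08424276
 -76.17144598]
```

View pics/w4.png

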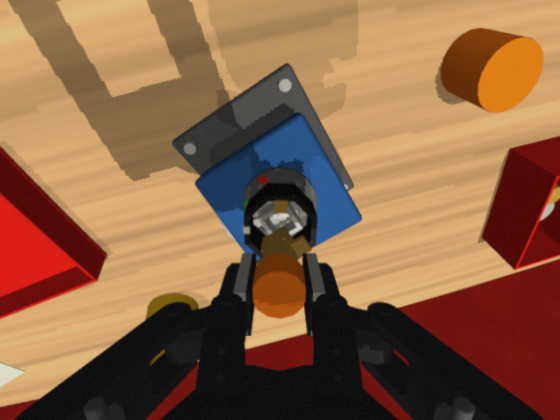

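The adaptor is out and held upright in the jaws (cap 278,290), the collar stays home, and the stand is clear. Next I locate the tray from its red mask and work out the moves.

Run:
```python
from geo import *
im=cv2.imread("pics/top0.png");h=cv2.cvtColor(im,cv2.COLOR_BGR2HSV)
m=(cv2.inRange(h,(0,150,50),(6,255,255))|cv2.inRange(h,(174,150,50),(180,255,255)));m[:150]=0;m[:,:290]=0;m[260:]=0;m[:,400:]=0
ct=max(cv2.findContours(m,0,2)[0],key=cv2.contourArea);rr=cv2.minAreaRect(ct);print(rr)
B=cv2.boxPoints(rr);P=np.array([cast("top",*b,.045) for b in B]);print(P.round(3).tolist(),P.mean(0),cast("top",*rr[0],.022))
T=pose();x=T[:3,0].copy();x[2]=0;x/=np.linalg.norm(x);z=np.array([0,0,-1.])
U=np.eye(4);U[:3,:3]=np.column_stack([x,np.cross(z,x),z])
c=cast("top",*rr[0],.03);U[:3,3]=[c[0],c[1],.2];delta(U)
```

```text
((343.8269348144531, 204.13461303710938), (53.1474723815918, 67.07171630859375), 78.69007110595703)
[[0.639, -0.052, 0.045], [0.675, -0.265, 0.045], [0.503, -0.284, 0.045], [0.469, -0.077, 0.045]] [ 0.57164072 -0.16963311  0.045     ] [ 0.57610125 -0.17285607  0.022     ]
dpos [-0.1197, -0.311, -0.0028] drot [10.97, 16.94, 1.64]
```

move_arm(moves=[{"delta_pos":[0,0,-0.03],"delta_rot":[0,0,0],"claw":1},{"delta_pos":[-0.006,-0.016,-0.05],"delta_rot":[0,0,0],"claw":1},{"delta_pos":[-0.018,-0.047,-0.055],"delta_rot":[2,3,0.3],"claw":1},{"delta_pos":[-0.032,-0.083,-0.05],"delta_rot":[3.5,5.5,0.5],"claw":1},{"delta_pos":[-0.046,-0.12,-0.045],"delta_rot":[5,8,0.8],"claw":1},{"delta_pos":[-0.06,-0.156,-0.035],"delta_rot":[6.5,10,1],"claw":1},{"delta_pos":[-0.074,-0.192,-0.025],"delta_rot":[8,12.5,1.2],"claw":1},{"delta_pos":[-0.088,-0.229,-0.015],"delta_rot":[9.5,15,1.4],"claw":1},{"delta_pos":[-0.102,-0.265,-0.008],"delta_rot":[10.97,16.94,1.64],"claw":1},{"delta_pos":[-0.115,-0.298,-0.003],"delta_rot":[10.97,16.94,1.64],"claw":1}])

```text
time: 12.8
ee_pos: [0.5723, -0.16, 0.1978]
eef_rot: [[-0.974, 0.225, -0.004], [0.225, 0.974, -0.0], [0.004, -0.001, -1.0]]
ft_force: [-0.2, 0.2, -1.3]
finger_gap: 0.024
finger_force: 59.2
```

```bash
cat > u.py <<'E'
from geo import *
def down(xy,z):
    T=pose();x=T[:3,0].copy();x[2]=0;x/=np.linalg.norm(x);d=np.array([0,0,-1.])
    U=np.eye(4);U[:3,:3]=np.column_stack([x,np.cross(d,x),d]);U[:3,3]=[*xy,z];delta(U)
    o=r.observe();print(T[:3,3],T[:3,2],o["ft_force"],o["finger_gap"],o["qpos"],o["time"])
E
python3 - <<'E'
from u import *
im=imaging.read_camera('wrist');cv2.imwrite('pics/w5.png',im[:,:,::-1])
down((.575,-.172),.075)
E
```

```text
dpos [-0.0042, -0.0048, 0.1215] drot [-0.26, -0.15, 0.0]
[ 0.57241543 -0.16587071  0.19653349] [-0.00359733 -0.0037755  -0.9999864 ] [-3.1981517  -3.97345128 -2.08116634] 0.02419388260652214 [ -23.58922778   11.24807927   94.97902738   -0.29222257   73.87541609
 -100.34056968] 12.85
```

View pics/w5.png

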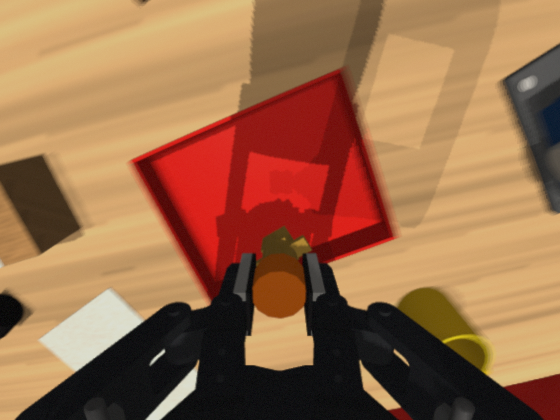

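The tray lies under the tool, its rim corners at (135,160), (343,70), (395,237) and about (212,305); the adaptor is still held. I check the centre from these.

Run:
```python
from u import *
T=pose();C=[cast("wrist",u,v,.045,T) for u,v in((135,160),(343,70),(395,237),(212,305))];print(np.round(C,3).tolist(),np.mean(C[0:4:2],0),np.mean(C[1::2],0))
```

```text
[[0.51, -0.286, 0.045], [0.479, -0.09, 0.045], [0.64, -0.065, 0.045], [0.676, -0.264, 0.045]] [ 0.57509302 -0.17576215  0.045     ] [ 0.57742978 -0.17722869  0.045     ]
```

Centre ≈ (0.575, -0.175). I descend to 15 mm above the floor.

move_arm(moves=[{"delta_pos":[-0.002,0,0.015],"delta_rot":[0,0,0],"claw":1},{"delta_pos":[-0.004,0,0.03],"delta_rot":[0,0,0],"claw":1},{"delta_pos":[-0.004,0,0.045],"delta_rot":[0,0,0],"claw":1},{"delta_pos":[-0.004,0,0.06],"delta_rot":[0,0,0],"claw":1},{"delta_pos":[-0.004,0,0.075],"delta_rot":[0,0,0],"claw":1},{"delta_pos":[-0.004,0,0.09],"delta_rot":[0,0,0],"claw":1},{"delta_pos":[-0.004,0,0.105],"delta_rot":[0,0,0],"claw":1},{"delta_pos":[-0.004,0,0.115],"delta_rot":[0,0,0],"claw":1},{"delta_pos":[-0.004,0,0.12],"delta_rot":[0,0,0],"claw":1},{"delta_pos":[-0.004,0,0.12],"delta_rot":[0,0,0],"claw":1}])

```text
time: 13.68
ee_pos: [0.5744, -0.1586, 0.0778]
eef_rot: [[-0.974, 0.225, -0.004], [0.225, 0.974, 0.001], [0.004, -0.0, -1.0]]
ft_force: [0.2, -0.4, -1.0]
finger_gap: 0.0241
finger_force: 59.3
```

Run:
```python
from u import *
down((.575,-.175),.06)
```

```text
dpos [-0.0044, -0.0159, 0.0178] drot [-0.01, -0.23, 0.0]
[ 0.57438635 -0.15857751  0.07782417] [-4.00898931e-03  8.22092784e-04 -9.99991626e-01] [ 0.24312472 -0.41332019 -0.95080125] 0.024105709417237768 [-2.29889432e+01  1.92086498e+01  9.92503610e+01 -5.26044651e-02
  6.17708516e+01 -9.99650239e+01] 13.6833
```

move_arm(moves=[{"delta_pos":[-0.002,-0.006,0],"delta_rot":[0,0,0],"claw":1},{"delta_pos":[-0.003,-0.012,0.003],"delta_rot":[0,0,0],"claw":1},{"delta_pos":[-0.003,-0.014,0.006],"delta_rot":[0,0,0],"claw":1},{"delta_pos":[-0.003,-0.014,0.009],"delta_rot":[0,0,0],"claw":1},{"delta_pos":[-0.003,-0.014,0.012],"delta_rot":[0,0,0],"claw":1},{"delta_pos":[-0.003,-0.014,0.014],"delta_rot":[0,0,0],"claw":1},{"delta_pos":[-0.003,-0.014,0.015],"delta_rot":[0,0,0],"claw":1},{"delta_pos":[-0.003,-0.014,0.016],"delta_rot":[0,0,0],"claw":1},{"delta_pos":[-0.003,-0.014,0.0165],"delta_rot":[0,0,0],"claw":1},{"delta_pos":[-0.003,-0.014,0.0165],"delta_rot":[0,0,0],"claw":1}])

```text
time: 14.52
ee_pos: [0.5749, -0.1732, 0.0625]
eef_rot: [[-0.974, 0.225, -0.002], [0.225, 0.974, -0.0], [0.002, -0.0, -1.0]]
ft_force: [-0.3, -0.5, -1.0]
finger_gap: 0.0242
finger_force: 59.3
```

No contact yet. I go on slowly for 3 mm.

move_arm(moves=[{"delta_pos":[0,0,0.0004],"delta_rot":[0,0,0],"claw":1},{"delta_pos":[0,0,0.0008],"delta_rot":[0,0,0],"claw":1},{"delta_pos":[0,0,0.0012],"delta_rot":[0,0,0],"claw":1},{"delta_pos":[0,0,0.0016],"delta_rot":[0,0,0],"claw":1},{"delta_pos":[0,0,0.002],"delta_rot":[0,0,0],"claw":1},{"delta_pos":[0,0,0.0024],"delta_rot":[0,0,0],"claw":1},{"delta_pos":[0,0,0.0028],"delta_rot":[0,0,0],"claw":1},{"delta_pos":[0,0,0.003],"delta_rot":[0,0,0],"claw":1},{"delta_pos":[0,0,0.003],"delta_rot":[0,0,0],"claw":1},{"delta_pos":[0,0,0.003],"delta_rot":[0,0,0],"claw":1}])

```text
time: 15.35
ee_pos: [0.5749, -0.1733, 0.0595]
eef_rot: [[-0.974, 0.225, -0.002], [0.225, 0.974, -0.0], [0.002, -0.001, -1.0]]
ft_force: [-1.0, 0.8, -0.9]
finger_gap: 0.0238
finger_force: 59.3
```

move_arm(moves=[{"delta_pos":[0,0,0.0004],"delta_rot":[0,0,0],"claw":1},{"delta_pos":[0,0,0.0008],"delta_rot":[0,0,0],"claw":1},{"delta_pos":[0,0,0.0012],"delta_rot":[0,0,0],"claw":1},{"delta_pos":[0,0,0.0014],"delta_rot":[0,0,0],"claw":1},{"delta_pos":[0,0,0.0016],"delta_rot":[0,0,0],"claw":1},{"delta_pos":[0,0,0.0018],"delta_rot":[0,0,0],"claw":1},{"delta_pos":[0,0,0.002],"delta_rot":[0,0,0],"claw":1},{"delta_pos":[0,0,0.002],"delta_rot":[0,0,0],"claw":1},{"delta_pos":[0,0,0.002],"delta_rot":[0,0,0],"claw":1},{"delta_pos":[0,0,0.002],"delta_rot":[0,0,0],"claw":1}])

```text
time: 16.18
ee_pos: [0.5749, -0.1733, 0.0576]
eef_rot: [[-0.974, 0.225, -0.002], [0.225, 0.974, -0.0], [0.002, -0.001, -1.0]]
ft_force: [0.7, 0.3, -1.3]
finger_gap: 0.0241
finger_force: 59.3
```

move_arm(moves=[{"delta_pos":[0,0,0.0004],"delta_rot":[0,0,0],"claw":1},{"delta_pos":[0,0,0.0008],"delta_rot":[0,0,0],"claw":1},{"delta_pos":[0,0,0.0012],"delta_rot":[0,0,0],"claw":1},{"delta_pos":[0,0,0.0014],"delta_rot":[0,0,0],"claw":1},{"delta_pos":[0,0,0.0016],"delta_rot":[0,0,0],"claw":1},{"delta_pos":[0,0,0.0018],"delta_rot":[0,0,0],"claw":1},{"delta_pos":[0,0,0.002],"delta_rot":[0,0,0],"claw":1},{"delta_pos":[0,0,0.002],"delta_rot":[0,0,0],"claw":1},{"delta_pos":[0,0,0.002],"delta_rot":[0,0,0],"claw":1},{"delta_pos":[0,0,0.002],"delta_rot":[0,0,0],"claw":1}])

```text
time: 17.02
ee_pos: [0.5756, -0.1735, 0.0568]
eef_rot: [[-0.974, 0.225, -0.001], [0.225, 0.974, -0.001], [0.0, -0.001, -1.0]]
ft_force: [-2.5, 1.5, 7.6]
finger_gap: 0.024
finger_force: 60.0
```

Contact (+7.6 N). I ease off, open, then rise.

move_arm(moves=[{"delta_pos":[0,0,-0.0007],"delta_rot":[0,0,0],"claw":1},{"delta_pos":[0,0,-0.0007],"delta_rot":[0,0,0],"claw":1},{"delta_pos":[0,0,-0.0007],"delta_rot":[0,0,0],"claw":0.65},{"delta_pos":[0,0,-0.0007],"delta_rot":[0,0,0],"claw":0.6},{"delta_pos":[0,0,-0.0007],"delta_rot":[0,0,0],"claw":0.5},{"delta_pos":[0,0,-0.0007],"delta_rot":[0,0,0],"claw":0.3},{"delta_pos":[0,0,-0.0007],"delta_rot":[0,0,0],"claw":0.2},{"delta_pos":[0,0,-0.0007],"delta_rot":[0,0,0],"claw":0.1},{"delta_pos":[0,0,-0.0007],"delta_rot":[0,0,0],"claw":0.1},{"delta_pos":[0,0,-0.0007],"delta_rot":[0,0,0],"claw":0.1}])

```text
time: 17.85
ee_pos: [0.575, -0.1733, 0.0563]
eef_rot: [[-0.974, 0.225, -0.002], [0.225, 0.974, -0.0], [0.002, -0.001, -1.0]]
ft_force: [0.7, -0.3, 0.4]
finger_gap: 0.0769
finger_force: 0.0
```

move_arm(moves=[{"delta_pos":[0,0,-0.01],"delta_rot":[0,0,0],"claw":0.1},{"delta_pos":[0,0,-0.025],"delta_rot":[0,0,0],"claw":0.1},{"delta_pos":[0,0,-0.045],"delta_rot":[0,0,0],"claw":0.1},{"delta_pos":[0,0,-0.07],"delta_rot":[0,0,0],"claw":0.1},{"delta_pos":[0,0,-0.1],"delta_rot":[0,0,0],"claw":0.1},{"delta_pos":[0,0,-0.13],"delta_rot":[0,0,0],"claw":0.1},{"delta_pos":[0,0,-0.16],"delta_rot":[0,0,0],"claw":0.1},{"delta_pos":[0,0,-0.17],"delta_rot":[0,0,0],"claw":0.1},{"delta_pos":[0,0,-0.17],"delta_rot":[0,0,0],"claw":0.1},{"delta_pos":[0,0,-0.17],"delta_rot":[0,0,0],"claw":0.1}])

```text
time: 18.68
ee_pos: [0.5753, -0.1733, 0.2265]
eef_rot: [[-0.974, 0.225, -0.001], [0.225, 0.974, -0.001], [0.001, -0.001, -1.0]]
ft_force: [-0.8, 0.5, -0.3]
finger_gap: 0.077
finger_force: 0.0
```

Run:
```python
from u import *
w=imaging.read_camera('wrist')[:,:,::-1];s=imaging.read_camera('scene')[:,:,::-1]
cv2.imwrite('pics/fin.png',np.hstack([cv2.resize(w,(400,300)),cv2.resize(s[120:300,150:390],(400,300),interpolation=cv2.INTER_CUBIC)]))
```

```text
(no output)
```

View pics/fin.png

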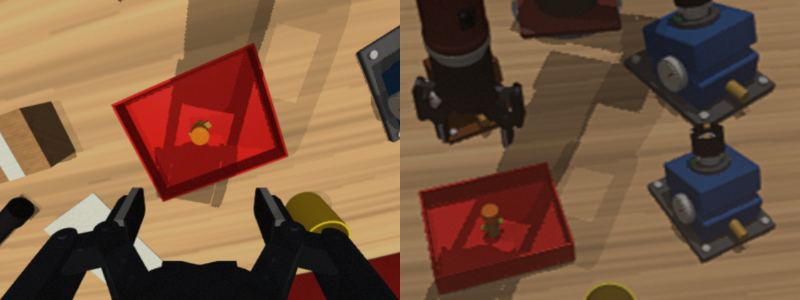

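The adaptor stands upright in the middle of the tray (wrist half 200,135; scene half 490,222). The coupler is empty with its collar home (706,145), and the gripper is clear of everything.

```bash
python3 -c "
from cell import r
print(r.hand_in())"
```

```text
the job is handed in; nothing more can be done
None
```

The collar is dropped home in its release notch at about 58°, the adaptor stands upright in the red tray and is released, and the job was handed in at about 19 s; on one close for the cap the fingertips briefly caught the collar's rim.

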